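# Peel the top tray off a clipped stack of slide trays and hold it aside

### The job

Take the empty top tray off the nested stack of slide trays, so that the slides in the tray below can be reached. The trays grip one another and this one cannot be lifted off level: take it near one of its two front corners and peel that corner up until the front clips have let go, with the rear edge still under the rear lips, then draw it forward out of the lips and up. Finish while still holding the tray, since it goes straight back on and must not be put down: level, right way up and still, at least 15 cm above the worktop and a good 20 cm to one side of the stack (centre to centre); leave the stack, the staining jar, the beaker and the timer where they stand.

Things in the scene. Friction and masses are not known exactly. Their poses are not given: they have to be found in the camera images.
- tray: the empty top tray (about 0.11 kg): white plastic, outline 156 (x) x 116 (y) mm, 30 mm deep, open on top, walls sloping 15 degrees in to the floor. Origin: centre of the floor's underside; +z up, -x its front edge, which faces roughly to the robot, +y its left side. Rim all round its top: 9 mm wide, flat upright faces, 20 to 30 mm above the origin. The rim of the next tray starts 6 mm below it
- nest: rest of the stack, one heavy loose unit, about 2.6 kg: steel base 166 x 126 x 26 mm on rubber feet, two trays like the top one fixed on it, four glass slides in the upper one. Origin: centre of the underside, on the worktop; axes as the tray's. The top tray rests in it with its origin 58 mm above this one (rim top at 88 mm) and 1.5 mm of play; same outline, so rims lie one above the other
- front_clips (a point): on the stack: midway between its two sprung front clips (36 mm to the left and right of here), at the height of the seated top tray's rim top. Each hooks 1.5 mm over the top tray's front rim and lets go by itself, with a few newtons, when that rim is pulled up about 3 mm. They stand 22 mm above the rim they grow from, 5 mm in front of it; the top tray has such clips too, holding nothing
- rear_lips (a point): on the stack: midway between its two rigid rear lips (36 mm to either side), which reach 6.5 mm over the seated top tray's rear rim, 2 mm above it: that edge can pivot there, not rise. The tray gets out by about 9 mm of travel to its front (-x) with its front edge raised about 30 mm, then must go up over the clips. The top tray has such lips too, holding nothing, 22 mm high
- tray_corner_left (a point): point on the tray, moves with it: middle of the top of the rim of the left long side, 22 mm behind the front edge (tray frame: -56, +53.5, 30 mm). The long sides' rims are plain: here a finger fits on either side, to pinch the rim across its 9 mm, closing along the tray's y
- tray_corner_right (a point): the same at the right front corner (tray frame: -56, -53.5, 30 mm)
- tray_rear (a point): point on the tray, moves with it: middle of the rear rim's top, 3 mm in front of the rear edge (tray frame: 75, 0, 30 mm); near the line about which the tray pivots under the lips
- staining_jar: bystander, loose: glass staining jar with a black screw lid, 62 mm across, 92 mm high, upright behind the stack. Origin: centre of its foot
- beaker: bystander, loose: plastic beaker, 57 mm across, 69 mm high, upright. Origin: centre of its foot
- timer: bystander, loose: small white bench timer, 33 x 68 x 56 mm, upright. Origin: centre of its foot

How it is judged:
On the way:
1. held near one of its front corners, the tray is raised there by 12 mm or more, so that the clips have let go, while its rear edge is still down under the lips (((z of tray_corner_left in the frame of nest above 0.1 m and distance between the grasp point and tray_corner_left below 0.045 m) or (z of tray_corner_right in the frame of nest above 0.1 m and distance between the grasp point and tray_corner_right below 0.045 m)) and z of tray_rear in the frame of nest below 0.094 m and x of tray_rear in the frame of nest above 0.071 m), for 0.1 s.
At the end, for the whole second after the job is handed in: The fingers hold the tray still, its underside 145 mm or more above the worktop, within 12 degrees of level and right way up, its centre 190 mm or more sideways from the stack's; the stack stands flat within 20 mm of its start, jar, beaker and timer within 25 mm (height (world z) of tray above 0.145 m and angle between tray's own z axis and vertical below 0.21 rad and horizontal distance between tray and nest above 0.19 m and linear speed of tray below 0.03 m/s and angular speed of tray below 0.3 rad/s and contact force between the fingers and tray above 1 N and contact force between tray and nest below 0.05 N and distance of nest from where it was at the start of the episode below 0.02 m and angle between nest's own z axis and vertical below 0.05 rad and distance of each of staining_jar, beaker, timer from where it was at the start of the episode below 0.025 m); the arm keeps its last pose, push and grip.
It fails at once if the stack is dragged along (more than 25 mm) or tipped (more than 6 degrees) (distance of nest from where it was at the start of the episode above 0.025 m or angle between nest's own z axis and vertical above 0.105 rad).
It fails at once if the jar, the beaker or the timer is pushed away or knocked over (distance of any of staining_jar, beaker, timer from where it was at the start of the episode above 0.03 m or angle between any of staining_jar, beaker's own z axis and vertical above 0.4 rad).
It also fails if it takes over 38 s, if anything falls off the work surface, if the arm or the gripper's body presses on something with over 40 N, if the wrist force passes 120 N, or if a joint passes its speed limit or range.

### The arm

A 6-joint arm with a two-finger parallel gripper is mounted at the origin on a cart in front of the work surface, level with it; the furniture and walls round the work are solid. World frame = base frame: x ahead of the robot, y to its left, z up, the work surface at z = 0. Lengths are in m, angles in rad, forces in N, time in s.
With the tool pointing down it reaches from about 0.225 to 0.875 m from the base axis. Payload 3.4 kg.
Tool frame: the origin (TCP) lies at the very end of the fingers, on their centre line; the grasp point (between the pads) lies behind it (manip.grasp_offset is the z of the grasp point in the tool frame, in m); z points along the fingers, y is the line along which they close (so a half turn about z gives the same grasp; the last joint's range is limited). The gripper opens to 85 mm and grips with 20 to 120 N. Pads are 22 mm wide; open, the fingers measure 114 mm over their backs; the gripper's body (76 mm by 85 mm) begins 54 mm behind the grasp point. The pads swing forward as they close: fully open they stand 13 mm farther back than shut.
Start: joints at [0.987, 0.276, 1.505, -0, 1.361, -0.121], TCP at [0.257, 0.515, 0.231] pointing down, gripper open.
Joint ranges: [-2.89, 2.89], [-0.75, 2.08], [0.22, 2.7], [-1.18, 4.32], [0.11, 2.71], [-2.7, 2.7]. Speed limits (rad/s): [2.57, 2.57, 3.14, 3.14, 3.14, 3.14].

### API

Orientations are given as a unit quaternion [w, x, y, z].
In Python, from rig import manip gives the robot as it stands.
- The arm moves only by the shell command python3 -m pendant 'ROWS' [FORCE]. ROWS is JSON, a list of rows, each an object of numbers: "dx", "dy", "dz": the shift along the tool's x, y, z in m; "rx", "ry", "rz": the turn, a rotation vector about the tool's x, y, z in degrees; "hand": the finger opening in m, from 0 to 0.0854. In form: [{"dx": .., "dy": .., "dz": .., "rx": .., "ry": .., "rz": .., "hand": ..}, ...]. A call has 1 to 12 rows; each row shifts and turns the commanded pose from where the row before left it, along the tool's axes as they then stand; what a row does not reach is not made up. A row lasts 1/12 s, in which the tool goes at most 41.7 mm and 7.16 degrees, less where a joint would pass 70% of its speed; a pose out of reach is approached as far as the arm can. A call is refused whole if a number of a shift passes 0.0417 or a number of a turn 7.16, either way. A call with a gripper value outside its range is refused whole. The fingers move at their own pace and stop on an object; FORCE is the grip in N (left out, the last holds). Time passes only in rows, so rows that do not move let the fingers close. It gives the time, the measured TCP pose, the force, the opening and the grip force at its end, in the units of the state.
- manip.get_state(): the state, without advancing time (a new reading comes with each control period).
- manip.get_image(name): name is "scene" or "top" or "wrist"; returns a dict with "frame" (480x640x3 uint8, red, green, blue), "fx", "fy", "cx", "cy" (pixels), "position" and "attitude" of the camera in the world; the wrist camera has in their place "mount" (4x4, takes a point from camera to tool coordinates, whose origin is the TCP and whose axes are the flange's). Camera axes: x right, y up, looking along -z (the intrinsics and any distortion apply to the point x, -y, -z); pixel columns grow to the right and rows downward; lengths in m; the calibration is good to about 2 mm. A picture is of the moment at which its call begins: read the wrist's pose just before it. There is no depth.
- manip.sign_off(): hands the job in; it is judged then, once.
The state is a dict: "clock": time; "qpos": joint angles; "qd": joint speeds; "effort": joint torques, N m; "position": TCP position; "ee_rot": TCP orientation; "contact_force": force on the tool from outside, world axes, zero at the start; "moment": the same for the moment, N m; "width": finger opening in m; "gripper_force": force on a finger pad.
Only numpy, scipy, OpenCV 4.12 (cv2) and the standard library are available. Lean on these libraries where they do the work, as an engineer would, in place of code of your own. Each camera call takes 0.05 s, during which the arm holds its last target. There are 200 camera calls.

## Working session

There is one attempt and no reset: what is moved stays moved. The work goes in short steps, Python scripts to look and compute and a shell command to move; the robot and the scene stay as the last step left them, time stands still between calls to the robot, and variables do not carry over. Pictures are saved under pics/ and viewed, at most 10 in all, crops included, and the job is handed in when it is done.

```bash
mkdir -p pics; ls; python3 - <<'E'
from rig import manip
import cv2,numpy as np
s=manip.get_state()
for k,v in s.items(): print(k,np.round(v,4))
print(manip.grasp_offset)
for n in ("scene","top"):
    d=manip.get_image(n); cv2.imwrite(f"pics/{n}0.png",d["frame"][:,:,::-1])
    print({k:(np.round(v,4).tolist()) for k,v in d.items() if k!="frame"})
d=manip.get_image("wrist");print({k:(np.round(v,4).tolist()) for k,v in d.items() if k!="frame"})
E
```

```text
pics
clock 0.0
qpos [ 0.987   0.2766  1.5061  0.      1.3607 -0.121 ]
qd [-0.     -0.0009 -0.0009 -0.0001  0.0024  0.0015]
effort [ 1.60000e-03 -4.16779e+01 -2.45807e+01  1.00000e-04  1.07000e-02
  0.00000e+00]
position [0.2564 0.5141 0.2304]
ee_rot [-3.000e-04  2.293e-01  9.733e-01 -9.000e-04]
contact_force [-0.048   0.2139 -0.7644]
moment [-0.0304 -0.0177  0.0006]
gripper_force 0.0
width 0.0854
-0.0187
{'fx': 592.8555, 'fy': 592.8555, 'cx': 312.3103, 'cy': 247.422, 'position': [-0.2185, -0.5681, 0.7794], 'attitude': [0.7781, 0.4057, -0.2293, -0.4212]}
{'fx': 470.6207, 'fy': 470.6207, 'cx': 315.9997, 'cy': 237.5592, 'position': [0.4614, -0.0237, 0.957], 'attitude': [-0.7028, -0.0505, 0.076, 0.7055]}
{'fx': 374.3025, 'fy': 374.3025, 'cx': 314.1608, 'cy': 240.7799, 'mount': [[-0.0002, 0.9636, 0.2672, 0.067], [1.0, 0.0, 0.0007, 0.0009], [0.0006, 0.2672, -0.9636, -0.1418], [0.0, 0.0, 0.0, 1.0]]}
```

View pics/top0.png

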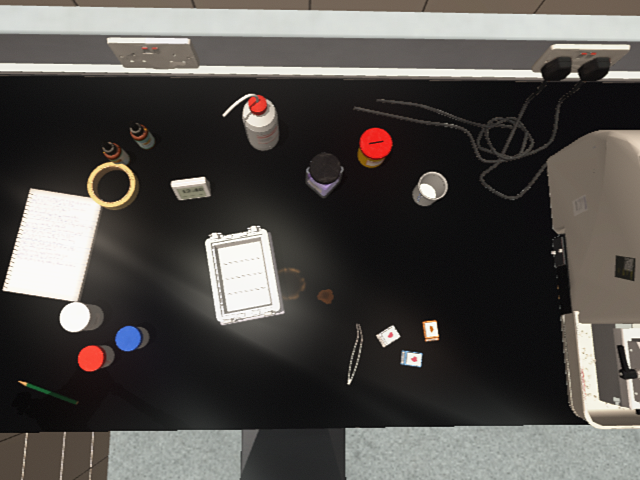

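View pics/scene0.png

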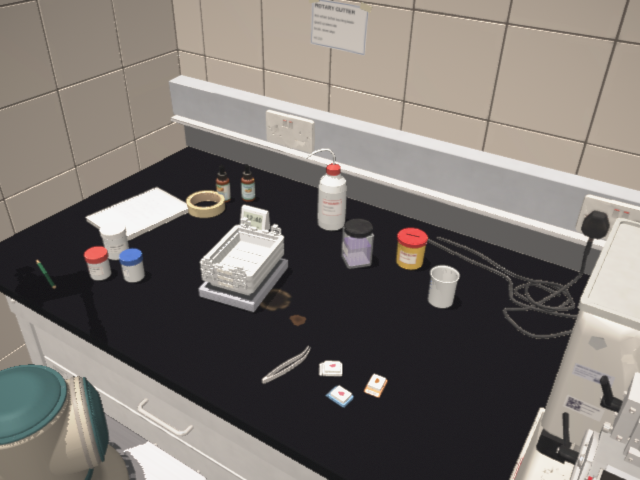

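The top view shows the stack around (245,275), timer (190,188), jar (325,170), beaker (430,188). There is free space to the right of the stack, around (400,290). I'll zoom in on the stack.

```bash
cat > h.py <<'E'
from rig import manip
import cv2,numpy as np
from scipy.spatial.transform import Rotation as R
def q2R(q): return R.from_quat(np.r_[q[1:],q[0]]).as_matrix()
def cam(n):
    s=manip.get_state(); d=manip.get_image(n)
    if n=="wrist":
        M=np.array(d["mount"]);Rt=q2R(s["ee_rot"])
        return d,Rt@M[:3,:3],Rt@M[:3,3]+np.array(s["position"])
    return d,q2R(d["attitude"]),np.array(d["position"])
def px2w(c,u,v,z):
    d,Rc,p=c; r=Rc@np.array([(u-d["cx"])/d["fx"],-(v-d["cy"])/d["fy"],-1]); return p+r*(z-p[2])/r[2]
def proj(c,P):
    d,Rc,p=c; q=(np.atleast_2d(P)-p)@Rc
    return np.c_[d["cx"]-d["fx"]*q[:,0]/q[:,2], d["cy"]+d["fy"]*q[:,1]/q[:,2]]
E
python3 - <<'E'
from h import *
c=cam("top")
for n,u,v,z in [("jar",325,168,.092),("beaker",433,185,.069),("timer",190,185,.056)]: print(n,px2w(c,u,v,z))
f=c[0]["frame"][215:335,190:310,::-1]
cv2.imwrite("pics/crop.png",cv2.resize(f,(600,600),interpolation=cv2.INTER_CUBIC))
E
```

```text
jar [ 0.75392407 -0.07385733  0.092     ]
beaker [ 0.72769384 -0.28859051  0.069     ]
timer [0.72982298 0.19042359 0.056     ]
```

View pics/crop.png

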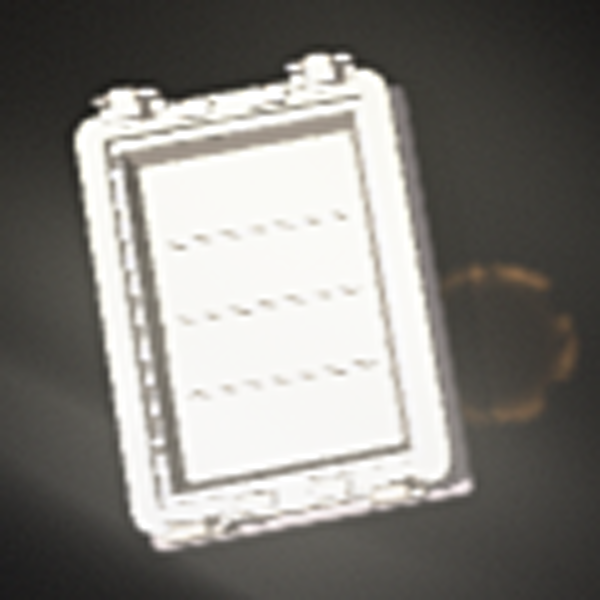

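```bash
python3 - <<'E'
from h import *
c=cam("top")
P=lambda x,y:px2w(c,190+(x+.5)/5-.5,215+(y+.5)/5-.5,.088)[:2]
L=[P(77,150),P(133,510)];Rr=[P(390,100),P(450,470)];Re=[P(160,103),P(290,83)];F=[P(150,535),P(440,488)]
for n,l in zip("LRBF",(L,Rr,Re,F)):
    d=l[1]-l[0];print(n,l,np.degrees(np.arctan2(d[1],d[0])))
def X(a,b):
    A=np.c_[a[1]-a[0],-(b[1]-b[0])];t=np.linalg.solve(A,b[0]-a[0]);return a[0]+t[0]*(a[1]-a[0])
C=[X(L,Re),X(Rr,Re),X(Rr,F),X(L,F)];print(np.round(C,4))
print([np.linalg.norm(C[i]-C[i-1]).round(4) for i in range(4)],np.mean(C,0))
E
```

```text
L [array([0.60562015, 0.15058627]), array([0.47359963, 0.1258961 ])] -169.407043712843
R [array([0.62447863, 0.0349169 ]), array([0.48723796, 0.01155712])] -170.34024187818613
B [array([0.62336441, 0.12047202]), array([0.63096678, 0.07232494])] -81.0271379648109
F [array([0.46465251, 0.11952519]), array([0.48077756, 0.01514544])] -81.21811207643718
[[0.6182 0.1529]
 [0.6365 0.037 ]
 [0.4815 0.0106]
 [0.4639 0.1241]]
[np.float64(0.157), np.float64(0.1174), np.float64(0.1573), np.float64(0.1149)] [0.55005408 0.08114644]
```

The rim measures 157 × 116 mm, which matches the given size. That puts the nest at about (0.550, 0.081) with a yaw of about 9.6°. The right-corner grasp is at about (0.508, 0.020), so I'll turn and move above it.

```bash
python3 -m pendant '[{"rz":-6},{"rz":-6},{"rz":-6,"dy":-0.01},{"rz":-6,"dy":-0.02},{"rz":-6,"dy":-0.03},{"rz":-6,"dy":-0.03},{"dx":-0.01,"dy":-0.035},{"dx":-0.01,"dy":-0.035},{"dx":-0.01,"dy":-0.035},{"dx":-0.01,"dy":-0.035},{"dx":-0.01,"dy":-0.035},{"dx":-0.01,"dy":-0.035}]' 
cat > to.py <<'E'
from h import *
import sys
# world target x y z, tool-y yaw deg -> tool-frame error
def err(t,yaw,tilt=0):
    s=manip.get_state(); Rt=q2R(s["ee_rot"])
    Rd=R.from_euler('z',yaw,degrees=True).as_matrix()@R.from_euler('y',tilt,degrees=True).as_matrix()@np.array([[-1,0,0],[0,1,0],[0,0,-1.]])
    print("shift mm",np.round(1e3*Rt.T@(np.array(t)-s["position"]),1),"turn",np.round(R.from_matrix(Rt.T@Rd).as_rotvec(degrees=True),2),"pos",np.round(s["position"],4),"t",s["clock"],"F",np.round(s["contact_force"],1),"w",round(s["width"],4),"g",round(s["gripper_force"],1),"j",np.round(s["qpos"],2))
if __name__=="__main__":
    a=list(map(float,sys.argv[1:])); err(a[:3],*a[3:])
E
python3 to.py 0.508 0.020 0.23 9.6
```

```text
shift mm [-445.7 -330.1    1.1] turn [-4.000e-02 -2.000e-02 -3.612e+01] pos [0.2566 0.5143 0.2309] t 0.25 F [ 0.3  1.2 -0.6] w 0.0853 g 0.0 j [ 0.99  0.28  1.51 -0.    1.36 -0.12]invalid input
```

```bash
python3 -m pendant '[{"dx":0,"dy":0,"dz":0,"rx":0,"ry":0,"rz":-6,"hand":0.085}]'; python3 -m pendant '[{"rz":-6}]';python3 -m pendant '[{"dx":0,"dy":0,"dz":0,"rx":0,"ry":0,"rz":-6}]'
```

```text
clock: 0.33
position: [0.2567, 0.5144, 0.2311]
ee_rot: [-0.0, 0.177, 0.984, -0.0]
contact_force: [0.5, 0.3, -0.4]
width: 0.0854
gripper_force: 0.0invalid input
invalid input
```

All keys are required in every row.

```bash
python3 -m pendant '[{"dx":0,"dy":-0.01,"dz":0,"rx":0,"ry":0,"rz":-6,"hand":0.05},{"dx":0,"dy":-0.02,"dz":0,"rx":0,"ry":0,"rz":-6,"hand":0.05},{"dx":0,"dy":-0.03,"dz":0,"rx":0,"ry":0,"rz":-6,"hand":0.05},{"dx":0,"dy":-0.03,"dz":0,"rx":0,"ry":0,"rz":-6,"hand":0.05},{"dx":0,"dy":-0.03,"dz":0,"rx":0,"ry":0,"rz":-6,"hand":0.05},{"dx":-0.01,"dy":-0.035,"dz":0,"rx":0,"ry":0,"rz":0,"hand":0.05},{"dx":-0.01,"dy":-0.035,"dz":0,"rx":0,"ry":0,"rz":0,"hand":0.05},{"dx":-0.01,"dy":-0.035,"dz":0,"rx":0,"ry":0,"rz":0,"hand":0.05},{"dx":-0.01,"dy":-0.035,"dz":0,"rx":0,"ry":0,"rz":0,"hand":0.05},{"dx":-0.01,"dy":-0.035,"dz":0,"rx":0,"ry":0,"rz":0,"hand":0.05},{"dx":-0.01,"dy":-0.035,"dz":0,"rx":0,"ry":0,"rz":0,"hand":0.05},{"dx":0,"dy":0,"dz":0,"rx":0,"ry":0,"rz":0,"hand":0.05}]' 
python3 to.py 0.508 0.020 0.23 9.6
```

```text
clock: 1.33
position: [0.3406, 0.1937, 0.2315]
ee_rot: [0.001, -0.079, 0.997, -0.002]
contact_force: [-1.7, 1.4, 0.0]
width: 0.05
gripper_force: 0.0
shift mm [-137.8 -198.     2.6] turn [-0.23  0.11 -0.52] pos [0.3406 0.1937 0.2315] t 1.3333 F [-1.7  1.4  0. ] w 0.05 g 0.0 j [ 0.34 -0.01  1.85 -0.    1.3  -1.38]
```

```bash
python3 -m pendant '[{"dx":-0.023,"dy":-0.033,"dz":0,"rx":0,"ry":0,"rz":0,"hand":0.05},{"dx":-0.023,"dy":-0.033,"dz":0,"rx":0,"ry":0,"rz":0,"hand":0.05},{"dx":-0.023,"dy":-0.033,"dz":0,"rx":0,"ry":0,"rz":-0.5,"hand":0.05},{"dx":-0.023,"dy":-0.033,"dz":0,"rx":0,"ry":0,"rz":0,"hand":0.05},{"dx":-0.023,"dy":-0.033,"dz":0,"rx":0,"ry":0,"rz":0,"hand":0.05},{"dx":-0.023,"dy":-0.033,"dz":0,"rx":0,"ry":0,"rz":0,"hand":0.05},{"dx":0,"dy":0,"dz":0,"rx":0,"ry":0,"rz":0,"hand":0.05},{"dx":0,"dy":0,"dz":0,"rx":0,"ry":0,"rz":0,"hand":0.05},{"dx":0,"dy":0,"dz":0,"rx":0,"ry":0,"rz":0,"hand":0.05}]' >/dev/null
python3 to.py 0.508 0.020 0.23 9.6
python3 - <<'E'
from h import *
c=cam("wrist"); f=c[0]["frame"][:,:,::-1].copy()
Rz=R.from_euler('z',9.6,degrees=True).as_matrix()
g=lambda p:np.array([.550,.081,0])+Rz@np.array(p)
pts=[g((x,y,.088)) for x in(-.078,.078) for y in (-.058,.058)]
print(proj(c,pts).round(1))
for u,v in proj(c,pts): cv2.drawMarker(f,(int(u),int(v)),(0,0,255),0,8)
u,v=proj(c,g((-.052,-.0535,.088)))[0]; cv2.drawMarker(f,(int(u),int(v)),(0,160,0),0,8)
np.savez("c1.npz",R=c[1],p=c[2])
cv2.imwrite("pics/w1.png",f)
E
```

```text
shift mm [ 0.2 -7.7  0.8] turn [ 0.07 -0.1   0.36] pos [0.5069 0.0276 0.2308] t 2.0833 F [-0.6  0.3 -0.3] w 0.0499 g 0.0 j [-0.08  0.18  1.64  0.    1.33 -1.83]
[[297.5 191.9]
 [449.7 192.8]
 [298.5 370.6]
 [431.5 371.3]]
```

View pics/w1.png

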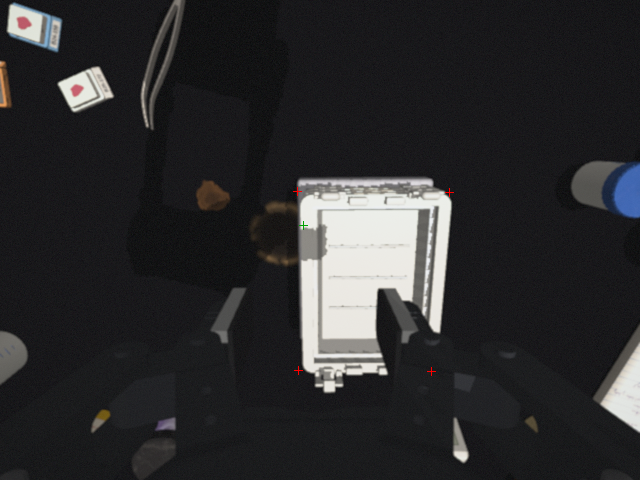

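The marks land within a few pixels of the rim. Observed against predicted: right edge u≈300–303 vs 298, left edge u≈451 vs 450, front edge v≈197 vs 192. I'll refine with the edges.

```bash
python3 - <<'E'
from h import *
from scipy.optimize import least_squares
c=cam("wrist"); g=cv2.GaussianBlur(c[0]["frame"],(3,3),0).mean(2)
print("row220",g[220,290:312].round(),g[220,440:458].round()); print("col375? ",g[170:215,340].round())
Rs=[];Ls=[]
def first(a,th):
    i=np.argmax(a>th); return i-1+(th-a[i-1])/(a[i]-a[i-1])
for v in list(range(208,224))+list(range(262,345,3)): Rs.append((285+first(g[v,285:330],110),v))
for v in range(208,330,3): Ls.append((470-first(g[v,470:420:-1],110),v))
PR=np.array([px2w(c,u,v,.088)[:2] for u,v in Rs]);PL=np.array([px2w(c,u,v,.088)[:2] for u,v in Ls])
for n,P in(("R",PR),("L",PL)):
    k=np.polyfit(P[:,0],P[:,1],1); print(n,np.degrees(np.arctan(k[0])),np.polyval(k,.508),"res",np.abs(P[:,1]-np.polyval(k,P[:,0])).max())
F=np.array([px2w(c,u,v,.088)[:2] for u,v in [(310,196),(440,196)]]);print(F)
print("timer/jar skip")
E
```

```text
row220 [ 22.  23.  23.  22.  22.  25.  37.  63. 102. 153. 201. 228. 235. 235.
 235. 235. 234. 234. 234. 234. 234. 234.] [235. 235. 235. 235. 235. 235. 235. 229. 195. 125.  58.  30.  26.  26.
  24.  25.  25.  26.]
col375?  [ 26.  25.  25.  26.  27.  28.  34.  53.  80. 114. 152. 182. 200. 205.
 193. 167. 142. 127. 121. 119. 118. 134. 176. 213. 222. 218. 221. 227.
 226. 225. 230. 234. 236. 236. 236. 236. 237. 237. 226. 204. 198. 217.
 232. 236. 236.]
R 10.353815055832383 0.016032315690519022 res 0.00048680441305209987
L 10.316336457406091 0.13548630468617526 res 9.904984709901976e-05
[[0.48397298 0.02116168]
 [0.46671066 0.11901464]]
timer/jar skip
```

```bash
python3 -m pendant '[{"dx":0,"dy":-0.0065,"dz":0.02,"rx":0,"ry":0,"rz":-0.2,"hand":0.045},{"dx":0,"dy":0,"dz":0.03,"rx":0,"ry":0,"rz":0,"hand":0.045},{"dx":0,"dy":0,"dz":0.03,"rx":0,"ry":0,"rz":0,"hand":0.045},{"dx":0,"dy":0,"dz":0.03,"rx":0,"ry":0,"rz":0,"hand":0.045},{"dx":0,"dy":0,"dz":0,"rx":0,"ry":0,"rz":0,"hand":0.045},{"dx":0,"dy":0,"dz":0,"rx":0,"ry":0,"rz":0,"hand":0.045}]' >/dev/null
python3 to.py 0.508 0.021 0.077 10.2
python3 - <<'E'
from h import *
c=cam("wrist"); cv2.imwrite("pics/w2.png",c[0]["frame"][:,:,::-1])
E
```

```text
shift mm [-1.  -1.1 43.8] turn [ 0.06 -0.18  0.07] pos [0.507  0.0219 0.1208] t 2.6833 F [-0.5 -0.3  0.4] w 0.0446 g 0.0 j [-0.09  0.27  1.82  0.    1.06 -1.84]
```

View pics/w2.png

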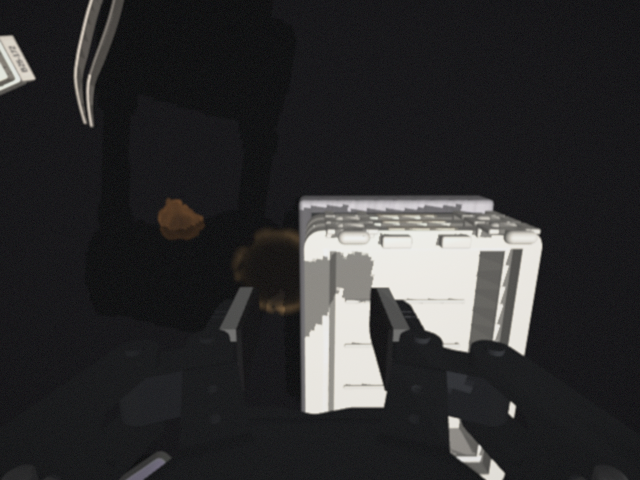

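The fingers straddle the right rim: tips at u≈250 and 374, midpoint 312, with the rim at about u 302–322. Next I descend and grip.

```bash
python3 -m pendant '[{"dx":-0.0005,"dy":-0.0005,"dz":0.015,"rx":0,"ry":0,"rz":0,"hand":0.045},{"dx":0,"dy":0,"dz":0.015,"rx":0,"ry":0,"rz":0,"hand":0.045},{"dx":0,"dy":0,"dz":0.013,"rx":0,"ry":0,"rz":0,"hand":0.045},{"dx":0,"dy":0,"dz":0,"rx":0,"ry":0,"rz":0,"hand":0.045},{"dx":0,"dy":0,"dz":0,"rx":0,"ry":0,"rz":0,"hand":0.025},{"dx":0,"dy":0,"dz":0,"rx":0,"ry":0,"rz":0,"hand":0.012},{"dx":0,"dy":0,"dz":0,"rx":0,"ry":0,"rz":0,"hand":0.012},{"dx":0,"dy":0,"dz":0,"rx":0,"ry":0,"rz":0,"hand":0.012}]' 40
python3 to.py 0.508 0.021 0.077 10.2
```

```text
clock: 3.4
position: [0.5103, 0.0204, 0.0796]
ee_rot: [0.001, -0.089, 0.996, -0.0]
contact_force: [-0.4, 0.4, -0.6]
width: 0.0122
gripper_force: 0.1
shift mm [2.1 1.  2.6] turn [-0.03  0.16 -0.02] pos [0.5103 0.0204 0.0796] t 3.4 F [-0.4  0.4 -0.6] w 0.0122 g 0.1 j [-0.1   0.31  1.87  0.    0.96 -1.85]
```

```bash
python3 -m pendant '[{"dx":0.002,"dy":0,"dz":0.002,"rx":0,"ry":0,"rz":0,"hand":0.012},{"dx":0,"dy":0,"dz":0,"rx":0,"ry":0,"rz":0,"hand":0},{"dx":0,"dy":0,"dz":0,"rx":0,"ry":0,"rz":0,"hand":0},{"dx":0,"dy":0,"dz":0,"rx":0,"ry":0,"rz":0,"hand":0},{"dx":0,"dy":0,"dz":0,"rx":0,"ry":0,"rz":0,"hand":0}]' 90
python3 to.py 0.508 0.021 0.077 10.2
```

```text
clock: 3.82
position: [0.5099, 0.0206, 0.0782]
ee_rot: [0.003, -0.088, 0.996, 0.0]
contact_force: [2.0, 3.0, 7.2]
width: 0.0059
gripper_force: 89.0
shift mm [1.8 0.7 1.1] turn [ 0.01  0.36 -0.05] pos [0.5099 0.0206 0.0782] t 3.8167 F [2.  3.  7.2] w 0.0059 g 89.0 j [-0.1   0.31  1.87  0.    0.95 -1.85]
```

The rim is gripped: width 5.9 mm, pad force 89 N. I'll peel about the rear lips.

```bash
python3 -m pendant '[{"dx":0.0001,"dy":0,"dz":-0.0022,"rx":0,"ry":1,"rz":0,"hand":0},{"dx":0.0001,"dy":0,"dz":-0.0022,"rx":0,"ry":1,"rz":0,"hand":0},{"dx":0.0001,"dy":0,"dz":-0.0022,"rx":0,"ry":1,"rz":0,"hand":0},{"dx":0.0001,"dy":0,"dz":-0.0022,"rx":0,"ry":1,"rz":0,"hand":0},{"dx":0.0001,"dy":0,"dz":-0.0022,"rx":0,"ry":1,"rz":0,"hand":0}]'
python3 -m pendant '[{"dx":0.0001,"dy":0,"dz":-0.0022,"rx":0,"ry":1,"rz":0,"hand":0},{"dx":0.0001,"dy":0,"dz":-0.0022,"rx":0,"ry":1,"rz":0,"hand":0},{"dx":0.0001,"dy":0,"dz":-0.0022,"rx":0,"ry":1,"rz":0,"hand":0},{"dx":0,"dy":0,"dz":0,"rx":0,"ry":0,"rz":0,"hand":0}]'
python3 - <<'E'
from h import *
c=cam("scene"); p=proj(c,[.549,.082,.09])[0].astype(int); f=c[0]["frame"][p[1]-75:p[1]+75,p[0]-100:p[0]+100,::-1]
cv2.imwrite("pics/s1.png",cv2.resize(f,(800,600),interpolation=cv2.INTER_CUBIC))
E
```

```text
clock: 4.23
position: [0.5091, 0.021, 0.0855]
ee_rot: [-0.042, -0.088, 0.995, -0.003]
contact_force: [6.1, 3.1, -17.3]
width: 0.0059
gripper_force: 87.8
clock: 4.57
position: [0.5095, 0.0206, 0.0923]
ee_rot: [-0.068, -0.088, 0.994, -0.006]
contact_force: [-1.6, 0.1, -13.4]
width: 0.0057
gripper_force: 87.5
```

View pics/s1.png

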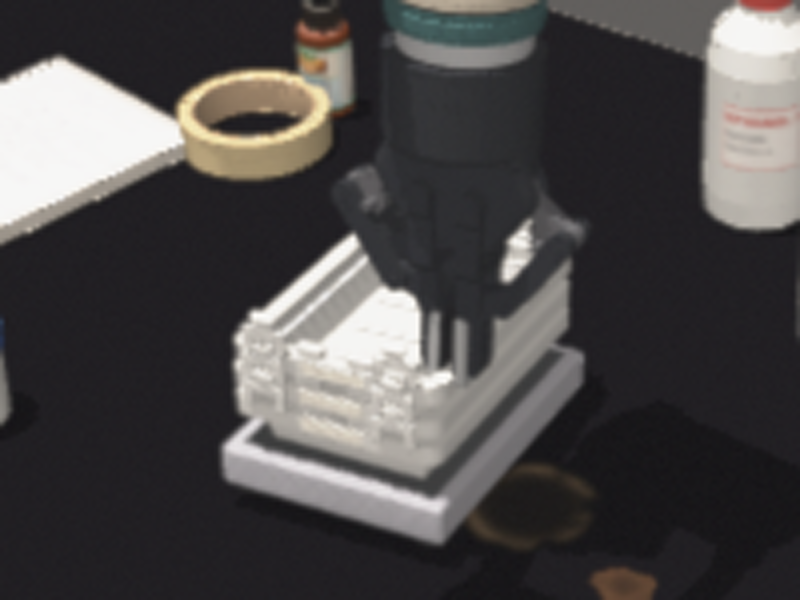

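The tray's front seems to be barely raised, though this is hard to judge; the TCP has risen 14 mm with 13 N on it. I'll check with the wrist camera.

```bash
python3 - <<'E'
from h import *
a=cam("wrist")[0]["frame"][150:450,220:620,::-1]; b=cam("scene");p=proj(b,[.549,.082,.09])[0].astype(int)
sl=np.s_[p[1]-40:p[1]+50,p[0]-60:p[0]+60]
o=cv2.imread("pics/scene0.png")[sl]; n=b[0]["frame"][sl][:,:,::-1]
r=np.hstack([cv2.resize(x,(400,300),interpolation=cv2.INTER_CUBIC) for x in(o,n)])
w=np.hstack([a,np.zeros_like(a)])
cv2.imwrite("pics/m1.png",np.vstack([r,w]))
E
```

```text
(no output)
```

View pics/m1.png

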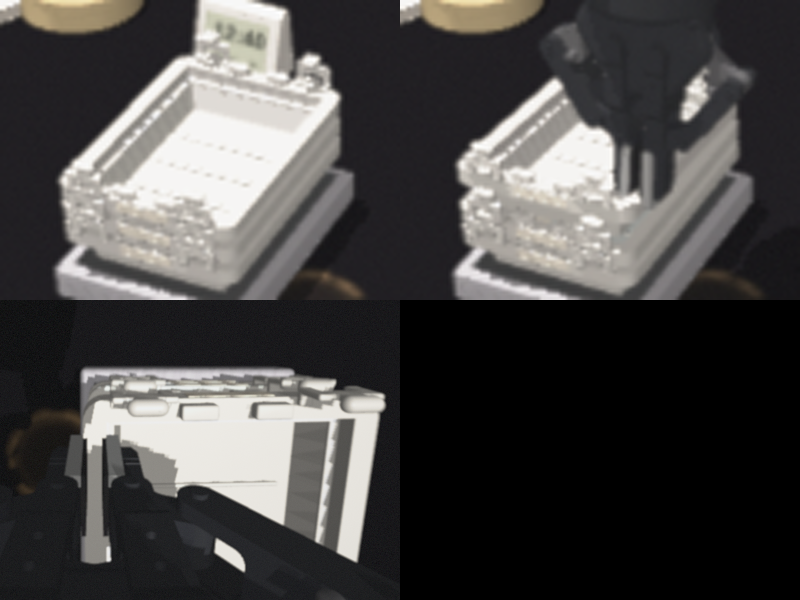

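Both front corners are now visibly raised above the next tray, with a gap of about 25 px in the top-right panel, so the clips have let go. I'll continue peeling and hold.

```bash
python3 -m pendant '[{"dx":0.0001,"dy":0,"dz":-0.0022,"rx":0,"ry":1,"rz":0,"hand":0},{"dx":0.0001,"dy":0,"dz":-0.0022,"rx":0,"ry":1,"rz":0,"hand":0},{"dx":0.0001,"dy":0,"dz":-0.0022,"rx":0,"ry":1,"rz":0,"hand":0},{"dx":0.0001,"dy":0,"dz":-0.0022,"rx":0,"ry":1,"rz":0,"hand":0},{"dx":0,"dy":0,"dz":0,"rx":0,"ry":0,"rz":0,"hand":0},{"dx":0,"dy":0,"dz":0,"rx":0,"ry":0,"rz":0,"hand":0},{"dx":0,"dy":0,"dz":0,"rx":0,"ry":0,"rz":0,"hand":0}]'
python3 - <<'E'
from h import *
a=cam("wrist")[0]["frame"][150:450,220:620,::-1]; b=cam("scene");p=proj(b,[.549,.082,.09])[0].astype(int)
sl=np.s_[p[1]-40:p[1]+50,p[0]-60:p[0]+60]
n=b[0]["frame"][sl][:,:,::-1]
cv2.imwrite("pics/m2.png",np.hstack([cv2.resize(n,(400,300),interpolation=cv2.INTER_CUBIC),a]))
E
```

```text
clock: 5.3
position: [0.5076, 0.02, 0.1028]
ee_rot: [-0.105, -0.088, 0.991, -0.009]
contact_force: [-3.1, -1.2, 0.3]
width: 0.0056
gripper_force: 89.6
```

View pics/m2.png

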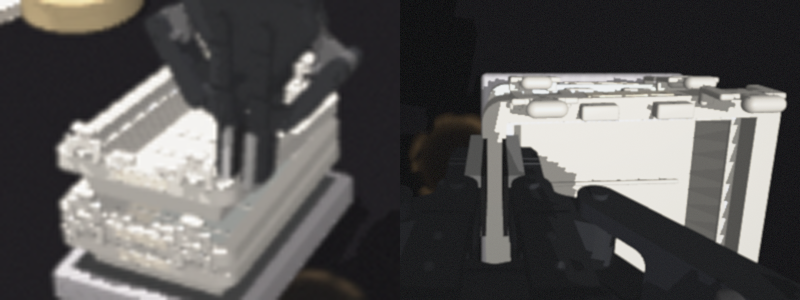

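The front edge is up about 28 mm and the force is near zero. Now I draw it forward about 12 mm while raising slightly, then check forces.

```bash
python3 -m pendant '[{"dx":0.0001,"dy":0,"dz":-0.0022,"rx":0,"ry":1,"rz":0,"hand":0},{"dx":0.0002,"dy":0,"dz":-0.0012,"rx":0,"ry":0.5,"rz":0,"hand":0},{"dx":0.002,"dy":0,"dz":0.0004,"rx":0,"ry":0,"rz":0,"hand":0},{"dx":0.002,"dy":0,"dz":0.0004,"rx":0,"ry":0,"rz":0,"hand":0},{"dx":0.002,"dy":0,"dz":0.0004,"rx":0,"ry":0,"rz":0,"hand":0},{"dx":0.002,"dy":0,"dz":0.0004,"rx":0,"ry":0,"rz":0,"hand":0},{"dx":0.002,"dy":0,"dz":0.0004,"rx":0,"ry":0,"rz":0,"hand":0},{"dx":0.002,"dy":0,"dz":0.0004,"rx":0,"ry":0,"rz":0,"hand":0},{"dx":0,"dy":0,"dz":0,"rx":0,"ry":0,"rz":0,"hand":0},{"dx":0,"dy":0,"dz":0,"rx":0,"ry":0,"rz":0,"hand":0}]'
python3 to.py 0.508 0.021 0.077 10.2
```

```text
clock: 6.23
position: [0.4973, 0.0182, 0.1066]
ee_rot: [-0.116, -0.088, 0.989, -0.01]
contact_force: [1.2, 0.8, -0.7]
width: 0.0056
gripper_force: 89.6
shift mm [-17.6   0.9  26.2] turn [  0.   -13.43  -0.03] pos [0.4973 0.0182 0.1066] t 6.2333 F [ 1.2  0.8 -0.7] w 0.0056 g 89.6 j [-0.06  0.39  1.69 -0.06  1.29 -1.79]
```

```bash
python3 -m pendant '[{"dx":0.0014,"dy":0,"dz":-0.0018,"rx":0,"ry":0,"rz":0,"hand":0},{"dx":0.0012,"dy":0,"dz":-0.0027,"rx":0,"ry":0,"rz":0,"hand":0},{"dx":0.0007,"dy":0,"dz":-0.003,"rx":0,"ry":0,"rz":0,"hand":0},{"dx":0.0007,"dy":0,"dz":-0.003,"rx":0,"ry":0,"rz":0,"hand":0}]'
python3 -m pendant '[{"dx":0.0007,"dy":0,"dz":-0.003,"rx":0,"ry":0,"rz":0,"hand":0},{"dx":0.0012,"dy":0,"dz":-0.005,"rx":0,"ry":0,"rz":0,"hand":0},{"dx":0.0012,"dy":0,"dz":-0.005,"rx":0,"ry":0,"rz":0,"hand":0},{"dx":0.0012,"dy":0,"dz":-0.005,"rx":0,"ry":0,"rz":0,"hand":0}]'
python3 -m pendant '[{"dx":0.0023,"dy":0,"dz":-0.01,"rx":0,"ry":0,"rz":0,"hand":0},{"dx":0.0023,"dy":0,"dz":-0.01,"rx":0,"ry":0,"rz":0,"hand":0},{"dx":0.0023,"dy":0,"dz":-0.01,"rx":0,"ry":0,"rz":0,"hand":0},{"dx":0.0023,"dy":0,"dz":-0.01,"rx":0,"ry":0,"rz":0,"hand":0}]'
python3 - <<'E'
from h import *
f=cam("scene")[0]["frame"][:,:,::-1]
cv2.imwrite("pics/s3.png",f[130:330,130:430])
E
```

```text
clock: 6.57
position: [0.4951, 0.0178, 0.1181]
ee_rot: [-0.118, -0.088, 0.989, -0.01]
contact_force: [0.7, -0.4, -0.5]
width: 0.0055
gripper_force: 89.6
clock: 6.9
position: [0.4955, 0.0179, 0.1368]
ee_rot: [-0.117, -0.088, 0.989, -0.01]
contact_force: [-0.9, 0.1, -1.0]
width: 0.0057
gripper_force: 89.5
clock: 7.23
position: [0.4962, 0.018, 0.1786]
ee_rot: [-0.117, -0.088, 0.989, -0.01]
contact_force: [-0.3, 0.1, -1.6]
width: 0.0053
gripper_force: 89.5
```

View pics/s3.png

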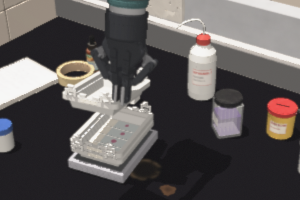

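The tray is off and the slides in the tray below are visible. Now I raise it, move right and level it.

```bash
python3 -m pendant '[{"dx":0.0023,"dy":0,"dz":-0.01,"rx":0,"ry":0,"rz":0,"hand":0},{"dx":0.0023,"dy":0,"dz":-0.01,"rx":0,"ry":-1.3,"rz":0,"hand":0},{"dx":0.0023,"dy":-0.008,"dz":-0.01,"rx":0,"ry":-1.3,"rz":0,"hand":0},{"dx":0.0015,"dy":-0.014,"dz":-0.01,"rx":0,"ry":-1.3,"rz":0,"hand":0},{"dx":0,"dy":-0.022,"dz":0,"rx":0,"ry":-1.3,"rz":0,"hand":0},{"dx":0,"dy":-0.022,"dz":0,"rx":0,"ry":-1.3,"rz":0,"hand":0},{"dx":0,"dy":-0.022,"dz":0,"rx":0,"ry":-1.3,"rz":0,"hand":0},{"dx":0,"dy":-0.022,"dz":0,"rx":0,"ry":-1.3,"rz":0,"hand":0},{"dx":0,"dy":-0.022,"dz":0,"rx":0,"ry":-1.3,"rz":0,"hand":0},{"dx":0,"dy":-0.022,"dz":0,"rx":0,"ry":-1.3,"rz":0,"hand":0},{"dx":0,"dy":-0.022,"dz":0,"rx":0,"ry":-1.3,"rz":0,"hand":0}]'
python3 -m pendant '[{"dx":0,"dy":-0.022,"dz":0,"rx":0,"ry":0,"rz":0,"hand":0},{"dx":0,"dy":-0.022,"dz":0,"rx":0,"ry":0,"rz":0,"hand":0},{"dx":0,"dy":-0.022,"dz":0,"rx":0,"ry":0,"rz":0,"hand":0},{"dx":0,"dy":-0.015,"dz":0,"rx":0,"ry":0,"rz":0,"hand":0},{"dx":0,"dy":-0.008,"dz":0,"rx":0,"ry":0,"rz":0,"hand":0},{"dx":0,"dy":0,"dz":0,"rx":0,"ry":0,"rz":0,"hand":0},{"dx":0,"dy":0,"dz":0,"rx":0,"ry":0,"rz":0,"hand":0},{"dx":0,"dy":0,"dz":0,"rx":0,"ry":0,"rz":0,"hand":0}]'
python3 to.py 0.54 -0.22 0.215 10.2
python3 - <<'E'
from h import *
a=cam("scene")[0]["frame"][:,:,::-1][100:400,200:600]; b=cam("top")[0]["frame"][:,:,::-1][140:440,160:560]
cv2.imwrite("pics/f.png",np.hstack([a,b]))
E
```

```text
clock: 8.2
position: [0.5271, -0.1568, 0.2191]
ee_rot: [-0.003, -0.089, 0.996, -0.001]
contact_force: [-0.6, 0.5, -0.6]
width: 0.0054
gripper_force: 89.6
clock: 8.87
position: [0.5429, -0.2416, 0.2181]
ee_rot: [-0.004, -0.089, 0.996, 0.0]
contact_force: [0.8, 0.4, -1.8]
width: 0.0055
gripper_force: 89.6
shift mm [-1.  21.8  3.1] turn [ 0.07 -0.51  0.02] pos [ 0.5429 -0.2416  0.2181] t 8.8667 F [ 0.8  0.4 -1.8] w 0.0055 g 89.6 j [-0.53  0.32  1.48 -0.01  1.35 -2.28]
```

View pics/f.png

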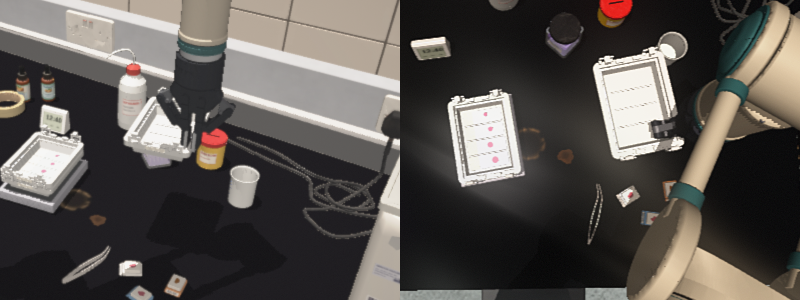

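The tray is held well to the right of the stack (about (640,108) in the top panel, stack at (485,138)) and looks level; jar, beaker, timer and stack are unmoved. I'll check the tilt numerically by comparing the wrist camera's view of the tray's left edge with a level tray.

```bash
cat > tilt.py <<'E'
from h import *
from scipy.optimize import least_squares
d=manip.get_image("wrist"); M=np.array(d["mount"]); s=manip.get_state()
c=(d,M[:3,:3],M[:3,3]); g=cv2.GaussianBlur(d["frame"],(3,3),0).mean(2)
Rt=np.diag([-1.,1,-1]); t0=np.array([-.051,-.0535,.0202])
def line(pit,rol,dy=0):
    x=np.linspace(-.065,.03,60); P=np.c_[x,0*x+.058,0*x+.03]-t0
    return proj(c,(R.from_euler('xy',[rol,pit],degrees=True).apply(P)+[0,dy,0])@Rt)
l=line(0,0); print("level pred",l[[0,-1]].round(1))
o=[]
for v in np.arange(np.ceil(l[0,1])+12,l[-1,1],4).astype(int):
    if v>=330: break
    u0=int(np.interp(v,l[:,1],l[:,0])); a=g[v,u0-30:u0+40]; gr=-np.diff(a)
    k=np.where(gr>20)[0]
    if len(k): j=k[-1]; j=max(range(max(0,j-3),j+1),key=lambda i:gr[i]); o.append((u0-30+j+.5,v))
o=np.array(o);print(o[::5])
def f(q):
    L=line(*q); return np.r_[np.interp(o[:,1],L[:,1],L[:,0])-o[:,0]]
for q0 in ([0,0],):
    r=least_squares(f,q0,loss="soft_l1");print("pitch,roll",r.x,"rms",np.sqrt(np.mean(f(r.x)**2)))
E
python3 tilt.py; python3 - <<'E'
from h import *
s=manip.get_state();t=q2R(s["ee_rot"])@np.array([-.051,.0535,.0202])+s["position"];print("tray",t,"dist",np.hypot(*(t[:2]-[.549,.082])))
c=cam("top");g=c[0]["frame"].astype(int);o=cv2.imread("pics/top0.png")[:,:,::-1].astype(int)
for n,sl in (("timer",np.s_[170:205,165:215]),("jar",np.s_[150:200,300:345]),("beaker",np.s_[170:210,410:450])): print(n,np.abs(g[sl]-o[sl]).mean().round(1))
E
```

```text
level pred [[609.1 281.8]
 [564.2 481.4]]
[[594.5 294. ]
 [591.5 314. ]]
pitch,roll [-3.5933135  -2.81018298] rms 0.2687496370201868
tray [ 0.58366972 -0.17990329  0.19759345] dist 0.2641880415541173
timer 7.1
jar 3.7
beaker 34.7
```

```bash
python3 - <<'E'
from h import *
c=cam("scene");s=manip.get_state();T=q2R(s["ee_rot"])@np.diag([-1.,1,-1])
P=np.array([[-.078,.058,.03],[-.078,-.058,.03],[.078,.058,.03]])-[-.051,-.0535,.0202]
for p,r in((0,0),(-4,-3),(-10,0),(10,0),(0,8)):
    print(p,r,proj(c,(R.from_euler('xy',[r,p],degrees=True).apply(P))@T.T+s["position"]).round(0).tolist())
E
```

```text
0 0 [[321.0, 237.0], [388.0, 253.0], [352.0, 196.0]]
-4 -3 [[321.0, 241.0], [387.0, 254.0], [352.0, 195.0]]
-10 0 [[321.0, 240.0], [387.0, 256.0], [352.0, 186.0]]
10 0 [[322.0, 234.0], [388.0, 250.0], [351.0, 206.0]]
0 8 [[323.0, 230.0], [388.0, 253.0], [354.0, 189.0]]
```

The observed corners, about (325,235), (387,257) and (357,193), match a level tray to within a few degrees. The height is about 0.20 m and the tray is 0.26 m from the stack, so I'm handing in.

```bash
python3 -m pendant '[{"dx":0,"dy":0,"dz":0,"rx":0,"ry":0,"rz":0,"hand":0},{"dx":0,"dy":0,"dz":0,"rx":0,"ry":0,"rz":0,"hand":0},{"dx":0,"dy":0,"dz":0,"rx":0,"ry":0,"rz":0,"hand":0}]'; python3 -c "
from rig import manip; print(manip.sign_off())"
```

```text
clock: 9.37
position: [0.5433, -0.2426, 0.2181]
ee_rot: [-0.004, -0.089, 0.996, -0.0]
contact_force: [0.2, -0.4, -0.9]
width: 0.0058
gripper_force: 89.6
the job is handed in; nothing more can be done
None
```

The tray was peeled off by its right front corner and handed in at 9.4 s, still held: within a few degrees of level, about 0.20 m above the worktop and 0.26 m from the stack, with the stack, jar, beaker and timer looking unmoved in the pictures; the sign-off returned no verdict.

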